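# Hang the measuring dipper on the flour canister

## Task

Hang the steel measuring dipper by its own hook over the rim of the open white canister with the blue rim, so that its cup hangs inside the canister and the tip of the hook is outside, and let go of it. Leave both canisters standing where they are; do not use the green one.

Things in the scene. Friction and masses are not known exactly. Their poses are not given: they have to be found in the camera images.
- dipper: Steel measuring dipper, about 160 g, 180 mm tall, standing on its cup (58 mm wide, 45 high). Origin: centre of the cup's underside; z up; hook on the -x side. Flat stem 20 mm wide in y, x = -29 to -32 mm, from cup to grip. Brown wooden grip on top, to grasp from above with fingers closing along y: centre x = -30.5 mm, 18 mm thick in x, 24 wide in y, z = 110 to 180 mm.
- hook_tip (a point): Lower end of the outer leg of the dipper's strap hook, at (-61.5, 0, 59) mm in the dipper's frame, same axes. The hook is 20 mm wide; its flat top, whose underside rests on the rim, has that underside at z = 90 mm; the free gap for the rim is 28 mm, x = -32 to -60 mm, its middle at x = -46 mm.
- white_canister: Open, empty, round white canister with a blue rolled rim, loose, 1.2 kg. 124 mm outer diameter, 120 mm high, wall 4 mm; rim bead 7 mm thick on a circle of 60 mm radius; inner floor 4 mm up. Origin: centre of its underside; z up along its axis. Any place on the rim will do; a dipper hung on it clears the floor.
- green_canister: Open, empty green round canister with a dark rim, same sizes and frame as the white one; not to be used. The two change places from start to start.
Mind the look-alikes: they are no part of the job. There is more than one size of the white_canister; the one meant has the size given above.

How it is judged:
By the outcome, as a careful person would: the job done as asked, in the order asked, and still so for the second after the job is handed in, with the robot touching nothing.
It also fails if it takes over 35 s, if anything falls off the work surface, if the arm or the gripper's body presses on something with over 40 N, if the wrist force passes 120 N, or if a joint passes its speed limit or range.

## Robot

A 7-joint arm with a two-finger parallel gripper is mounted at the origin on a cart in front of the work surface, level with it; the furniture and walls round the work are solid. World frame = base frame: x ahead of the robot, y to its left, z up, the work surface at z = 0. Lengths are in m, angles in rad, forces in N, time in s.
With the tool pointing down it reaches from about 0.425 to 0.95 m from the base axis. Payload 4.7 kg.
Tool frame: the origin (TCP) lies midway between the tips of the shut fingers; the grasp point (between the pads) lies 19 mm behind it; z points along the fingers, y is the direction in which the jaws open and shut (so a half turn about z gives the same grasp; the last joint's range is limited). The gripper opens to 85 mm and grips with 20 to 120 N. Pads are 22 mm wide; open, the fingers measure 114 mm over their backs; the gripper's body (76 mm by 85 mm) begins 54 mm behind the grasp point. The pads swing forward as they close: fully open they stand 13 mm farther back than shut.
Start: joints at [-1.214, 0.469, -0.049, 1.532, 0.024, 1.141, -0.082], TCP at [0.254, 0.625, 0.231] pointing down, gripper open.
Joint ranges: [-2.59, 2.59], [-0.33, 1.99], [-1.39, 1.29], [0.1, 2.45], [-1.04, 4.18], [0.21, 1.99], [-2.66, 2.66]. Speed limits (rad/s): [2.57, 2.57, 3.14, 3.14, 3.14, 3.14, 3.14].

## Interface

Orientations are given as a unit quaternion [x, y, z, w].
In Python, from bench import robot gives the robot as it stands.
- The arm moves only by the tool servo_tool, never from a script. Its argument "plan" is a list of rows, each an object with "fingers": the opening, from 0 (shut) to 1 (fully open); "translation": the shift along the tool's x, y, z in m, a list of three; "roll": the turn about the tool's z in degrees. In form: [{"fingers": fingers, "translation": [tx, ty, tz], "roll": roll}, ...]. A call has 1 to 10 rows; each row is the pose to reach, as a shift and turn from the pose commanded when the call began, along the tool's axes at that moment; what a row does not reach only later rows make up. A row lasts 1/8 s, in which the tool goes at most 62.5 mm and 10.7 degrees, less where a joint would pass 70% of its speed; a pose out of reach is approached as far as the arm can. A call with a gripper value outside its range is refused whole. The fingers move at their own pace and stop on an object; the grip force is fixed at half the most. Time passes only in rows, so rows that repeat a pose let the fingers close. It gives the time, the measured TCP pose, the force and the opening at its end, in the units of the state.
- robot.get_obs(): the state, without advancing time (a new reading comes with each control period).
- robot.read_camera(name): name is "scene" or "side" or "wrist"; returns (picture, depth): 400x640x3 uint8, red, green, blue; 400x640 float32, m along the optical axis (not along the pixel's ray), 0 where there is no reading.
- robot.camera_model(name): a dict with "fx", "fy", "cx", "cy" (pixels), "rvec" (rotation vector, rad) and "tvec" (3), from world to camera coordinates, as OpenCV has them. Camera axes: x right, y down, z forward; pixel columns grow to the right and rows downward; lengths in m; the calibration is good to about 2 mm. The wrist camera is an equidistant fisheye: a pixel r from the principal point sees the ray r / f radians off the axis. A picture is of the moment at which its call begins: read the wrist's pose just before it. camera_model takes no time and is no camera call; for the wrist camera it gives the pose at the moment of the call.
- robot.close_job(): hands the job in, once; it reports no verdict.
The state is a dict: "time": time; "joints": joint angles; "joint_vel": joint speeds; "tau": joint torques, N m; "eef_pos": TCP position; "eef_rot": TCP orientation; "wrist_force": force on the tool from outside, world axes, zero at the start; "moment": the same for the moment, N m; "grip_width": opening from 0.0 (shut) to 1.0 (fully open).
Only numpy, scipy, OpenCV 4.12 (cv2) and the standard library are available. Lean on these libraries where they do the work, as an engineer would, in place of code of your own. Each camera call takes 0.05 s, during which the arm holds its last target. There are 200 camera calls.

## Working session

There is one attempt and no reset: what is moved stays moved. The work goes in short steps, Python scripts to look and compute and a tool call to move; the robot and the scene stay as the last step left them, time stands still between calls to the robot, and variables do not carry over. Pictures are saved under pics/ and viewed, about 8 in all and at most 12, crops included, and the job is handed in when it is done.

Besides the shell and the picture viewer there is one more tool, called after "Emit:" as name([rows], argument=value, ...), one row to a line, values as JSON. servo_tool: Moves the arm, as the interface text tells. Its arguments: {"type":"object","properties":{"plan":{"type":"array","items":{"type":"object","properties":{"fingers":{"type":"number"},"translation":{"type":"array","items":{"type":"number"}},"roll":{"type":"number"}}}}},"required":["plan"]}

```bash
mkdir -p pics
cat > h.py <<'E'
import numpy as np, cv2
from bench import robot
from scipy.spatial.transform import Rotation as R
np.set_printoptions(precision=4,suppress=True)
def snap(name):
    m=robot.camera_model(name); im,d=robot.read_camera(name); return m,im,d
def pts(m,d):
    """world points for each pixel (pinhole)"""
    v,u=np.mgrid[0:400,0:640]
    c=np.stack([(u-m['cx'])/m['fx']*d,(v-m['cy'])/m['fy']*d,d],-1)
    return (c-np.ravel(m['tvec']))@cv2.Rodrigues(np.array(m['rvec'],float))[0]
def save(n,im): cv2.imwrite('pics/'+n,im[...,::-1])
E
python3 - <<'E'
from h import *
o=robot.get_obs(); print(o['time'],o['eef_pos'],R.from_quat(o['eef_rot']).as_matrix())
ims=[]
for n in('scene','side'):
    m,im,d=snap(n); np.savez(n+'.npz',im=im,d=d,**{k:np.array(v) for k,v in m.items()}); ims.append(im)
    save(n+'.png',im)
E
```

```text
0.0 [0.2538 0.6248 0.2303] [[-0.9265  0.3762 -0.0007]
 [ 0.3762  0.9265 -0.0019]
 [-0.0001 -0.002  -1.    ]]
```

View pics/scene.png

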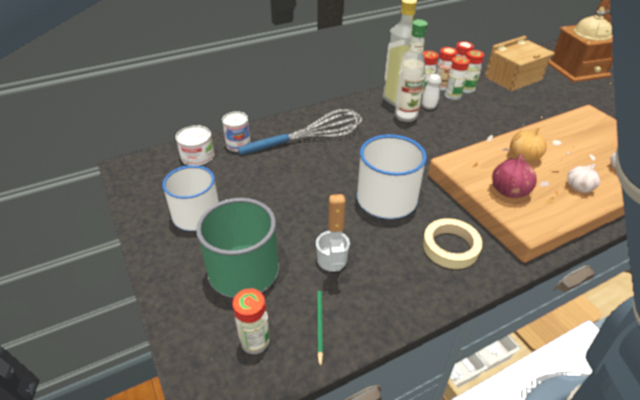

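View pics/side.png

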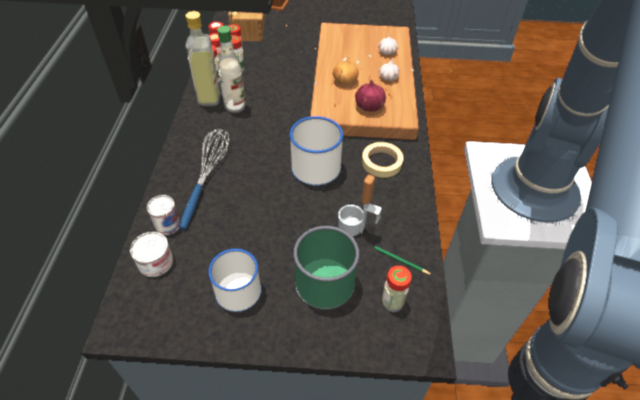

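Scene image: there are two blue-rimmed white canisters, at (190,195) and (391,175). The green one is at (240,245). The dipper cup is at (333,250) with its grip at (337,212). In the side view the dipper cup is at (351,220), the grip at (368,190) and the hook at (373,215). Next I'll measure the rims to tell the two white canisters apart.

Run:
```python
from h import *
from scipy.optimize import least_squares
crops=[]
def circ(P):
    f=lambda p:np.hypot(P[:,0]-p[0],P[:,1]-p[1])-p[2]
    return least_squares(f,[*P[:,:2].mean(0),.05],loss='soft_l1',f_scale=.002).x
boxes={'scene':dict(A=(160,160,222,232),B=(352,132,430,220),G=(196,198,282,295),grip=(322,190,352,235),cup=(310,228,355,272)),
'side':dict(A=(205,245,265,312),B=(285,115,348,187),G=(290,225,360,305),grip=(358,172,382,206),cup=(335,202,366,238),hook=(364,203,385,232))}
for n in('scene','side'):
    z=np.load(n+'.npz'); im,d=z['im'],z['d']; P=pts(z,d); hsv=cv2.cvtColor(im,cv2.COLOR_RGB2HSV)
    for k,(a,b,c,e) in boxes[n].items():
        p=P[b:e,a:c].reshape(-1,3); h=hsv[b:e,a:c].reshape(-1,3); ok=d[b:e,a:c].ravel()>0
        if k in'AB':
            s=ok&(abs(h[:,0].astype(int)-110)<14)&(h[:,1]>110)&(p[:,2]>.04); q=p[s]; print(n,k,s.sum(),'z',np.percentile(q[:,2],[10,50,95]),circ(q))
        elif k=='G':
            s=ok&(p[:,2]>.113)&(p[:,2]<.13); print(n,k,s.sum(),circ(p[s]))
        elif k=='grip':
            s=ok&(h[:,0]<18)&(h[:,1]>110)&(p[:,2]>.06); q=p[s]; print(n,k,s.sum(),'zr',q[:,2].min(),q[:,2].max(),'mean',q.mean(0),'topmean',q[q[:,2]>.172].mean(0),np.median(q,0)); 
        else:
            s=ok&(p[:,2]>.01); q=p[s]
            if k=='cup':
                r=q[(q[:,2]>.036)&(q[:,2]<.05)]; print(n,k,len(r),circ(r),r.mean(0))
            else:
                for lo in(.05,.06,.07,.08,.09):
                    r=q[(q[:,2]>lo)&(q[:,2]<lo+.01)]; print(n,k,lo,len(r),r.min(0) if len(r) else'',r.max(0) if len(r) else'', r.mean(0) if len(r) else '')
s=np.load('scene.npz')['im'];t=np.load('side.npz')['im']
g=np.hstack([cv2.resize(s[130:285,290:440],(400,413)),cv2.resize(t[110:245,280:411],(400,413))])
save('crop.png',g)
```

```text
scene A 185 z [0.0876 0.089  0.0903] [0.6829 0.3394 0.0452]
scene B 354 z [0.117  0.1186 0.1202] [ 0.5466 -0.0253  0.06  ]
scene G 874 [0.5037 0.3071 0.0597]
scene grip 520 zr 0.11418697716378562 0.18178436181898738 mean [0.4224 0.1682 0.154 ] topmean [0.4255 0.1667 0.1772] [0.4215 0.1684 0.1561]
scene cup 193 [0.4553 0.1546 0.0276] [0.457  0.1589 0.0418]
side A 264 z [0.0879 0.0901 0.0927] [0.6818 0.3391 0.0451]
side B 266 z [0.118  0.1203 0.1225] [ 0.546  -0.0254  0.0596]
side G 681 [0.5038 0.3072 0.0596]
side grip 266 zr 0.1163816522696278 0.18370705805418724 mean [0.4272 0.1712 0.1569] topmean [0.4266 0.1674 0.179 ] [0.4271 0.1732 0.1598]
side cup 196 [0.4544 0.1536 0.0273] [0.4541 0.1529 0.0423]
side hook 0.05 6 [0.4218 0.1569 0.0534] [0.4264 0.1686 0.0595] [0.424  0.1622 0.0569]
side hook 0.06 15 [0.3941 0.1566 0.0614] [0.427  0.1847 0.0689] [0.4073 0.175  0.0649]
side hook 0.07 17 [0.3932 0.16   0.0701] [0.4281 0.1846 0.0791] [0.4065 0.1756 0.0743]
side hook 0.08 11 [0.3939 0.168  0.081 ] [0.4289 0.1843 0.0883] [0.4085 0.1755 0.0847]
side hook 0.09 119 [0.3949 0.1559 0.0905] [0.4298 0.1855 0.0998] [0.4113 0.1713 0.094 ]
```

View pics/crop.png

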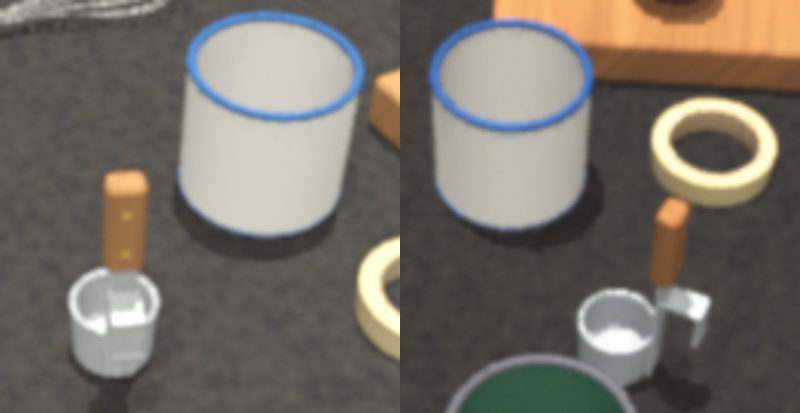

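The canister at scene (391,175) / side (317,150) measures R ≈ 60 mm and rim z ≈ 0.12, so it is the one described. The one at scene (190,195) is R ≈ 45 mm and 90 mm high, a look-alike, and the green one is excluded. The crop confirms the large white canister, with the dipper standing beside it and its hook on the robot side. The tool's yaw already matches the dipper's to within about 1°. Next is the hover above the grip.

Emit:
servo_tool([
  {"fingers":1,"translation":[-0.04,-0.043,0],"roll":0},
  {"fingers":1,"translation":[-0.08,-0.086,0],"roll":0},
  {"fingers":1,"translation":[-0.12,-0.129,0],"roll":0},
  {"fingers":1,"translation":[-0.16,-0.172,0],"roll":0},
  {"fingers":1,"translation":[-0.2,-0.215,0],"roll":0},
  {"fingers":1,"translation":[-0.24,-0.258,0],"roll":0},
  {"fingers":1,"translation":[-0.28,-0.301,0],"roll":0},
  {"fingers":1,"translation":[-0.31,-0.335,0],"roll":0},
  {"fingers":1,"translation":[-0.332,-0.36,0],"roll":0},
  {"fingers":1,"translation":[-0.332,-0.36,0],"roll":0},
])

```text
time: 1.35
eef_pos: [0.4266, 0.1642, 0.2311]
eef_rot: [0.194, 0.981, -0.0, -0.0]
wrist_force: [0.4, 1.1, 0.2]
grip_width: 1.001
```

Run:
```python
from h import *
o=robot.get_obs(); print(o['eef_pos'],R.from_quat(o['eef_rot']).as_matrix())
m,im,d=snap('wrist'); save('w1.png',im)
# fisheye rays -> world
v,u=np.mgrid[0:400,0:640]; a=(u-m['cx'])/m['fx']; b=(v-m['cy'])/m['fy']; t=np.hypot(a,b)+1e-9
k=np.tan(np.clip(t,0,1.5))/t
c=np.stack([a*k*d,b*k*d,d],-1); P=(c-np.ravel(m['tvec']))@cv2.Rodrigues(np.array(m['rvec'],float))[0]
h=cv2.cvtColor(im,cv2.COLOR_RGB2HSV)
s=(d>0)&(h[...,0]<18)&(h[...,1]>110)&(P[...,2]>.165)&(P[...,2]<.195)&(np.hypot(P[...,0]-.426,P[...,1]-.166)<.04)
q=P[s]; print(len(q)); 
if len(q)>10:
    T=q[q[:,2]>np.percentile(q[:,2],95)-.006]; rc=cv2.minAreaRect((T[:,:2]*1000).astype(np.float32)); print(T.mean(0),rc)
    vv,uu=np.where(s); print(uu.min(),uu.max(),vv.min(),vv.max())
```

```text
[0.4266 0.1642 0.2311] [[-0.9244  0.3815 -0.0002]
 [ 0.3815  0.9244 -0.0006]
 [-0.     -0.0007 -1.    ]]
837
[0.4276 0.1666 0.1786] ((428.29791259765625, 165.90513610839844), (22.852495193481445, 16.313840866088867), 68.16619873046875)
302 335 207 235
```

View pics/w1.png

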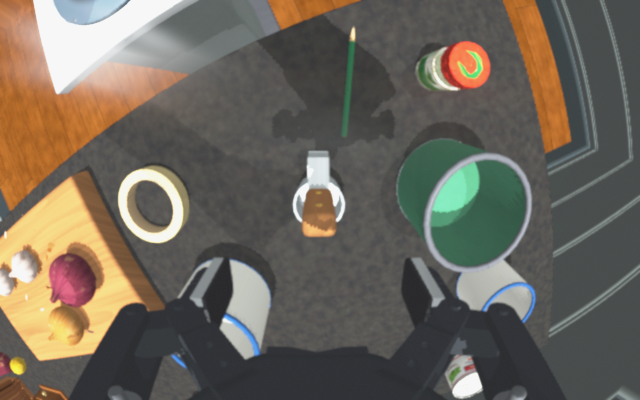

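The wrist view shows the grip top at (320,222), midway between the fingers. It measures (0.428, 0.166) at 68°, which matches the tool. I'll go down 0.10 m and close.

Emit:
servo_tool([
  {"fingers":1,"translation":[0,0.002,0.03],"roll":0.5},
  {"fingers":1,"translation":[0,0.002,0.06],"roll":0.5},
  {"fingers":1,"translation":[0,0.002,0.085],"roll":0.5},
  {"fingers":1,"translation":[0,0.002,0.1],"roll":0.5},
  {"fingers":1,"translation":[0,0.002,0.1],"roll":0.5},
  {"fingers":0,"translation":[0,0.002,0.1],"roll":0.5},
  {"fingers":0,"translation":[0,0.002,0.1],"roll":0.5},
  {"fingers":0,"translation":[0,0.002,0.1],"roll":0.5},
  {"fingers":0,"translation":[0,0.002,0.1],"roll":0.5},
  {"fingers":0,"translation":[0,0.002,0.1],"roll":0.5},
])

```text
time: 2.65
eef_pos: [0.4269, 0.1685, 0.1318]
eef_rot: [0.196, 0.981, -0.0, -0.0]
wrist_force: [-1.3, -2.0, 5.1]
grip_width: 0.273
```

Emit:
servo_tool([
  {"fingers":0,"translation":[0,0,0],"roll":0},
  {"fingers":0,"translation":[0,0,0],"roll":0},
  {"fingers":0,"translation":[0,0,-0.02],"roll":0},
  {"fingers":0,"translation":[0,0,-0.05],"roll":0},
  {"fingers":0,"translation":[0,0,-0.08],"roll":0},
  {"fingers":0,"translation":[0,0,-0.11],"roll":0},
  {"fingers":0,"translation":[0,0,-0.135],"roll":0},
  {"fingers":0,"translation":[0,0,-0.15],"roll":0},
  {"fingers":0,"translation":[0,0,-0.15],"roll":0},
])

```text
time: 3.78
eef_pos: [0.4271, 0.169, 0.2817]
eef_rot: [0.196, 0.981, 0.001, 0.001]
wrist_force: [-1.1, 0.1, -2.6]
grip_width: 0.277
```

Emit:
servo_tool([
  {"fingers":0,"translation":[-0.01,-0.01,0],"roll":0},
  {"fingers":0,"translation":[-0.03,-0.029,0],"roll":0},
  {"fingers":0,"translation":[-0.055,-0.053,0],"roll":0},
  {"fingers":0,"translation":[-0.08,-0.077,0],"roll":0},
  {"fingers":0,"translation":[-0.105,-0.1,0],"roll":0},
  {"fingers":0,"translation":[-0.125,-0.12,0],"roll":0},
  {"fingers":0,"translation":[-0.136,-0.13,0],"roll":0},
  {"fingers":0,"translation":[-0.14,-0.133,0],"roll":0},
  {"fingers":0,"translation":[-0.14,-0.133,0],"roll":0},
  {"fingers":0,"translation":[-0.14,-0.133,0],"roll":0},
])

```text
time: 5.03
eef_pos: [0.5047, -0.0067, 0.2811]
eef_rot: [0.195, 0.981, 0.0, -0.0]
wrist_force: [0.7, 0.4, -2.7]
grip_width: 0.273
```

Run:
```python
from h import *
o=robot.get_obs(); print(o['time'],o['eef_pos'],R.from_quat(o['eef_rot']).as_matrix(),o['wrist_force'])
ims=[]
c=np.array([.5463,-.0253]); M=R.from_quat(o['eef_rot']).as_matrix(); e=np.ravel(o['eef_pos'])
for n in('scene','side'):
    m,im,d=snap(n); P=pts(m,d)
    L=(P-e)@M   # tool coords
    s=(d>0)&(np.abs(L[...,0])<.06)&(np.abs(L[...,1])<.045)&(P[...,2]>.13)&(P[...,2]<.36)
    q=L[s]; z=P[s][:,2]
    for lo in np.arange(.14,.28,.01):
        k=(z>lo)&(z<lo+.01)
        if k.sum()>3: print(n,'%.2f'%lo,k.sum(),'x',np.percentile(q[k,0],[2,50,98]),'y',np.percentile(q[k,1],[2,50,98]))
    w=np.argwhere(s); ctr=w.mean(0).astype(int); y,x=np.clip(ctr,[90,90],[309,549]); ims.append(cv2.resize(im[y-90:y+90,x-90:x+90],(400,400)))
save('hold.png',np.hstack(ims))
```

```text
5.025 [ 0.5047 -0.0067  0.2811] [[-0.9239  0.3826 -0.0005]
 [ 0.3826  0.9239  0.0005]
 [ 0.0006  0.0003 -1.    ]] [ 0.6556  0.4143 -2.7331]
scene 0.14 17 x [-0.0274 -0.0125 -0.0064] y [-0.0156  0.0101  0.0244]
scene 0.15 109 x [-0.0535 -0.0102  0.0001] y [-0.0244  0.0078  0.0254]
scene 0.16 159 x [-0.059  -0.0113  0.001 ] y [-0.0227  0.0048  0.0261]
scene 0.17 187 x [-0.0591 -0.0126  0.0009] y [-0.0197  0.0075  0.0268]
scene 0.18 175 x [-0.0592 -0.0163  0.0007] y [-0.0084  0.0093  0.0271]
scene 0.19 97 x [-0.059  -0.0158  0.0004] y [-0.002   0.0133  0.027 ]
scene 0.20 30 x [-0.0025 -0.0006  0.0297] y [-0.0055  0.0041  0.0096]
scene 0.21 91 x [-0.003   0.0293  0.0327] y [-0.0098  0.0024  0.0091]
scene 0.22 81 x [-0.0023  0.0296  0.0324] y [-0.0098  0.0025  0.0085]
scene 0.23 79 x [-0.0021  0.0297  0.0323] y [-0.0094  0.0016  0.0095]
scene 0.24 183 x [-0.0026  0.0092  0.0302] y [-0.0093 -0.0002  0.0093]
scene 0.25 42 x [-0.0038 -0.0005  0.0013] y [-0.0096  0.0012  0.0094]
scene 0.26 70 x [-0.0029  0.0056  0.0087] y [-0.0103  0.0014  0.0115]
scene 0.27 85 x [-0.0004  0.0063  0.0085] y [
[... 362 characters left out ...]
  0.0261]
side 0.19 135 x [-0.0584 -0.0324  0.0006] y [-0.0305  0.0015  0.0265]
side 0.20 16 x [-0.0008  0.0006  0.0018] y [-0.0131 -0.0017  0.0065]
side 0.21 36 x [-0.0015  0.0013  0.0326] y [-0.0126  0.0003  0.0079]
side 0.22 32 x [-0.0011  0.0293  0.0323] y [-0.0101  0.0017  0.0078]
side 0.23 29 x [-0.0017  0.0304  0.0326] y [-0.01    0.0056  0.011 ]
side 0.24 110 x [-0.0014  0.0143  0.0319] y [-0.0116 -0.0008  0.0093]
side 0.25 8 x [-0.0007  0.0005  0.0014] y [-0.0067  0.0042  0.0078]
side 0.26 26 x [-0.0069  0.0032  0.0084] y [-0.0064  0.0083  0.011 ]
side 0.27 30 x [-0.0072  0.0044  0.009 ] y [-0.0093  0.0085  0.0129]
side 0.28 35 x [-0.0069  0.0079  0.0121] y [-0.0184  0.0101  0.0191]
```

View pics/hold.png

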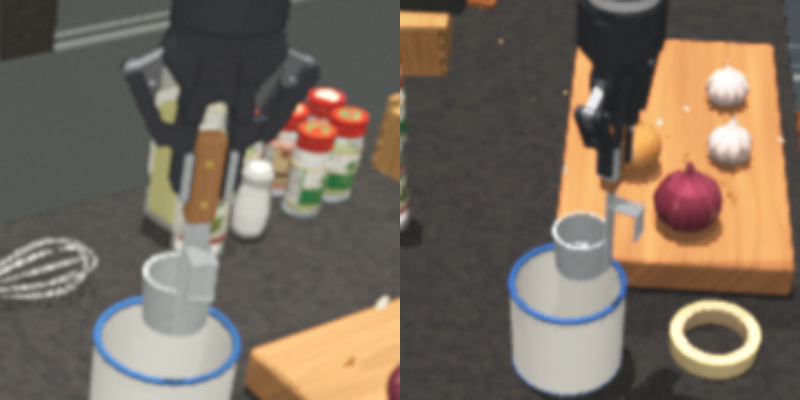

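The dipper hangs upright in the grip. The stem is at tool x ≈ 0 and the hook leg at ≈ 31 mm. The rim circle is at 14.4 mm, mid-gap, and the lateral offset is about 1 mm. I'll lower it to just above contact.

Emit:
servo_tool([
  {"fingers":0,"translation":[0,-0.001,0.015],"roll":0},
  {"fingers":0,"translation":[0,-0.001,0.035],"roll":0},
  {"fingers":0,"translation":[0,-0.001,0.055],"roll":0},
  {"fingers":0,"translation":[0,-0.001,0.075],"roll":0},
  {"fingers":0,"translation":[0,-0.001,0.095],"roll":0},
  {"fingers":0,"translation":[0,-0.001,0.108],"roll":0},
  {"fingers":0,"translation":[0.003,-0.001,0.114],"roll":0},
  {"fingers":0,"translation":[0.006,-0.001,0.114],"roll":0},
  {"fingers":0,"translation":[0.006,-0.001,0.114],"roll":0},
])

```text
time: 6.25
eef_pos: [0.4992, -0.0062, 0.1679]
eef_rot: [0.196, 0.981, 0.0, 0.001]
wrist_force: [0.8, 0.1, -1.1]
grip_width: 0.274
```

Emit:
servo_tool([
  {"fingers":0,"translation":[0,0,0.002],"roll":0},
  {"fingers":0,"translation":[0,0,0.004],"roll":0},
  {"fingers":0,"translation":[0,0,0.004],"roll":0},
])

```text
time: 6.62
eef_pos: [0.499, -0.0064, 0.1632]
eef_rot: [0.196, 0.981, -0.0, -0.0]
wrist_force: [-0.2, 0.4, -1.2]
grip_width: 0.269
```

Emit:
servo_tool([
  {"fingers":0,"translation":[0,0,0.001],"roll":0},
  {"fingers":0,"translation":[0,0,0.002],"roll":0},
  {"fingers":0,"translation":[0,0,0.002],"roll":0},
])

```text
time: 7.0
eef_pos: [0.4992, -0.0064, 0.1615]
eef_rot: [0.196, 0.981, 0.0, 0.0]
wrist_force: [-0.2, 0.7, 0.5]
grip_width: 0.273
```

Run:
```python
from h import *
o=robot.get_obs(); print(o['time'],o['eef_pos'],o['wrist_force'],o['moment'])
ims=[]
for n in('scene','side'):
    m,im,d=snap(n); Rm=cv2.Rodrigues(np.array(m['rvec'],float))[0]
    c=Rm@np.array([.49,0,.13])+np.ravel(m['tvec']); x=int(m['cx']+m['fx']*c[0]/c[2]);y=int(m['cy']+m['fy']*c[1]/c[2])
    ims.append(cv2.resize(im[y-60:y+60,x-60:x+60],(400,400),interpolation=cv2.INTER_CUBIC))
save('low.png',np.hstack(ims))
```

```text
7.0 [ 0.4992 -0.0064  0.1615] [-0.1533  0.6642  0.5041] [-0.0128  0.2106  0.007 ]
```

View pics/low.png

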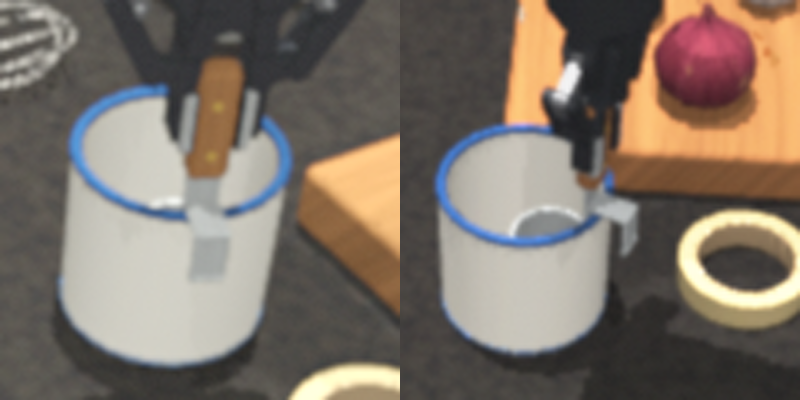

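The cup is inside and the hook leg is outside. The vertical force changed from −1.2 to +0.5 N, so the hook is resting on the rim. I'll open the fingers and retreat upward.

Emit:
servo_tool([
  {"fingers":0.32,"translation":[0,0,0],"roll":0},
  {"fingers":0.38,"translation":[0,0,0],"roll":0},
  {"fingers":0.5,"translation":[0,0,0],"roll":0},
  {"fingers":0.8,"translation":[0,0,0],"roll":0},
  {"fingers":0.8,"translation":[0,0,0],"roll":0},
  {"fingers":0.8,"translation":[0,0,-0.02],"roll":0},
  {"fingers":0.8,"translation":[0,0,-0.05],"roll":0},
  {"fingers":0.8,"translation":[0,0,-0.09],"roll":0},
  {"fingers":0.8,"translation":[0,0,-0.13],"roll":0},
  {"fingers":0.8,"translation":[0,0,-0.13],"roll":0},
])

```text
time: 8.35
eef_pos: [0.501, -0.0065, 0.2945]
eef_rot: [0.196, 0.981, 0.001, 0.003]
wrist_force: [0.3, 0.1, -0.7]
grip_width: 0.801
```

Run:
```python
from h import *
from scipy.optimize import least_squares
o=robot.get_obs(); print(o['time'],o['eef_pos'],o['wrist_force'],o['grip_width'])
ims=[]
for n in('scene','side'):
    m,im,d=snap(n); Rm=cv2.Rodrigues(np.array(m['rvec'],float))[0]
    c=Rm@np.array([.5,0,.14])+np.ravel(m['tvec']); x=int(m['cx']+m['fx']*c[0]/c[2]);y=int(m['cy']+m['fy']*c[1]/c[2])
    ims.append(cv2.resize(im[y-70:y+70,x-70:x+70],(400,400),interpolation=cv2.INTER_CUBIC))
    P=pts(m,d);h=cv2.cvtColor(im,cv2.COLOR_RGB2HSV)
    s=(d>0)&(abs(h[...,0].astype(int)-110)<14)&(h[...,1]>110)&(abs(P[...,2]-.119)<.008)&(np.hypot(P[...,0]-.546,P[...,1]+.025)<.08); q=P[s]
    print(least_squares(lambda p:np.hypot(q[:,0]-p[0],q[:,1]-p[1])-p[2],[.546,-.025,.06],loss='soft_l1',f_scale=.002).x)
    s=(d>0)&(h[...,0]<18)&(h[...,1]>110)&(P[...,2]>.14)&(P[...,2]<.24)&(np.hypot(P[...,0]-.505,P[...,1])<.05); print('grip',s.sum(),P[s].mean(0),P[s][:,2].max())
save('done.png',np.hstack(ims))
```

```text
8.35 [ 0.501  -0.0065  0.2945] [ 0.3227  0.0502 -0.7016] 0.8014805742332439
[ 0.5466 -0.0253  0.0601]
grip 418 [ 0.4995 -0.0049  0.1824] 0.2101611432084966
[ 0.546  -0.0257  0.0598]
grip 237 [ 0.5033 -0.0026  0.1855] 0.21255445509169094
```

View pics/done.png

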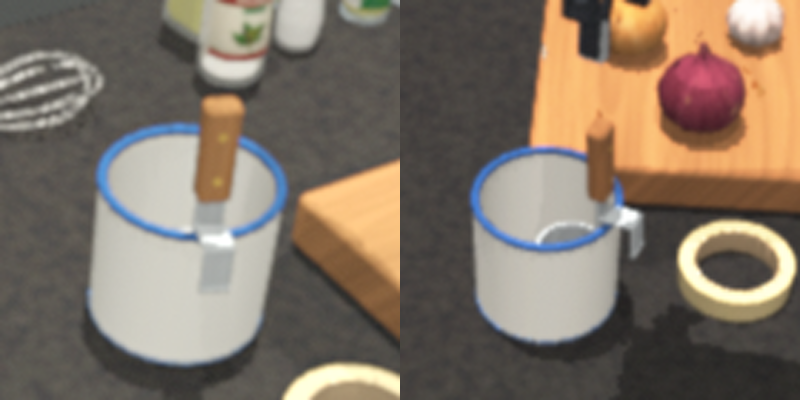

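The dipper hangs on the blue rim with its cup inside and the hook tip outside. The gripper is clear and the canister hasn't moved (within 1 mm), so I'm handing in.

```bash
python3 -c "
from bench import robot
print(robot.close_job())"
```

```text
the job is handed in; nothing more can be done
None
```

The dipper is hanging by its hook over the rim of the 120 mm white canister with the blue rim, and I handed the job in at about 8.5 s. I grasped it by the wooden grip, lifted it over, lowered it until the hook touched the rim, opened the fingers and backed off upward.

**Last checks:**
- **Hang:** both camera views show the cup inside the canister, the hook leg outside and the grip standing upright.
- **White canister:** its rim centre is within 1 mm of where it started. The smaller blue-rimmed one was not touched.
- **Green canister:** I did not use it. I did not re-measure its position, but the arm passed above it.
- **Gripper:** it was clear, with the TCP at z = 0.29 m, about 80 mm above the grip.
- **Forces:** wrist force readings at the end of each move never exceeded about 6 N.

No check failed or disagreed.

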